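Find the unlatched sampler flap and push it open

ROBOT

A 6-joint arm with a two-finger parallel gripper is mounted at the origin on the work surface. World frame = base frame: x ahead of the robot, y to its left, z up, the work surface at z = 0. Lengths are in mm, angles in rad, forces in N, time in s.
With the tool pointing down it reaches from about 400 to 925 mm from the base axis. Payload 12.5 kg.
Tool frame: the origin (TCP) lies between the finger pads; the fingertips stand 19 mm ahead of it and the grasp point (between the pads) is the TCP (env.tips_ahead is the distance from the TCP to the fingertips, in mm); z points along the fingers, y is the line along which they close (so a half turn about z gives the same grasp; the last joint's range is limited). The gripper opens to 95 mm and grips with 3 to 60 N. Pads are 20 mm wide; open, the fingers measure 119 mm over their backs; the gripper's body (75 mm by 180 mm) begins 59 mm behind the grasp point.
Start: joints at [-1.388, 0.491, 1.559, -0, 1.092, -0.106], TCP at [178.024, -599.126, 233.661] pointing down, gripper open.
Joint ranges: [-3.1, 3.1], [-0.84, 2.19], [0.05, 2.79], [-1.13, 4.28], [0.06, 2.93], [-2.69, 2.69]. Speed limits (rad/s): [2.22, 2.22, 2.79, 3.14, 3.14, 3.14].

INTERFACE

Orientations are given as [roll, pitch, yaw] about the fixed x, y, z axes, in that order (R = Rz(yaw) Ry(pitch) Rx(roll)).
In Python, from cell import env gives the robot as it stands.
- The arm moves only by the shell command python3 -m crank 'ROWS'. ROWS is JSON, a list of rows, each a list of 5 numbers: the shift along the tool's x, y, z in mm, then the turn about the tool's z in degrees, then the finger opening in mm, from 0 to 95.1. In form: [[dx, dy, dz, yaw, grip], ...]. A call has 1 to 10 rows; each row is the pose to reach, as a shift and turn from the pose commanded when the call began, along the tool's axes at that moment; what a row does not reach only later rows make up. A row lasts 1/12 s, in which the tool goes at most 41.7 mm and 7.16 degrees, less where a joint would pass 70% of its speed; a pose out of reach is approached as far as the arm can. A call with a gripper value outside its range is refused whole. The fingers move at their own pace and stop on an object; the grip force is fixed at half the most. Time passes only in rows, so rows that repeat a pose let the fingers close. It gives the time, the measured TCP pose, the force, the opening and the grip force at its end, in the units of the state.
- env.state(): the state, without advancing time (a new reading comes with each control period).
- env.read_camera(name): name is "scene" or "top"; returns a dict with "img" (420x560x3 uint8, blue, green, red), "K" (3x3 intrinsics, pixels), "k1" (the pictures are not rectified: a ray, as slopes to the right and down, at radius r is drawn at 1 + k1 r^2 times it, then the intrinsics apply), "pose" (4x4, takes a point from camera to world coordinates). Camera axes: x right, y down, z forward; pixel columns grow to the right and rows downward; lengths in mm; the calibration is good to about 2 mm. A picture is of the moment at which its call begins. There is no depth.
- env.job_done(): hands the job in; it is judged then, once.
The state is a dict: "t": time; "joints": joint angles; "qvel": joint speeds; "tau": joint torques, N m; "eef_pos": TCP position; "tcp_rot": TCP orientation; "ft_force": force on the tool from outside, world axes, zero at the start; "moment": the same for the moment, N m; "opening": opening from 0.0 (shut) to 1.0 (fully open); "grip_force": force on a finger pad.
Only numpy, scipy, OpenCV 4.12 (cv2) and the standard library are available. Lean on these libraries where they do the work, as an engineer would, in place of code of your own. Each camera call takes 0.05 s, during which the arm holds its last target. There are 200 camera calls.

TASK

One of the four grey flaps in the white sampler deck is unlatched and we need to get at the drain cup beneath it. With the fingertips, press the blue dot on the far end of each flap, without forcing it, until you find the one that rocks, then push that flap right up until it stands open, close to upright, and leave it standing there. Leave the vials and the bottle standing where they are.

Things in the scene. Friction and masses are not known exactly. Their poses are not given: they have to be found in the camera images.
- sampler: the white sampler deck, a fixed block 235 x 570 x 70 mm high on the bench; origin at bench level below the flaps' hinge line, midway along their row; x points away from the robot side, y along the row to the left, z up; its yaw varies. The top is flat and solid from x -110 to -72 mm and from x +42 to +125 mm; between lie four bays, 55 mm deep, closed by the flaps.
- flap0 (a joint): hinge angle of flap 0 (0 to 3 from left to right, 104 mm apart). 0 = closed, flush with the deck; grows as the near edge rises and the far end sinks; stop at 1.5 rad. Three flaps are caught: the far end gives springily, about 5 N/mm, and stops at 0.15 rad (do not press past 30 N). One, different each time, rocks: its far end sinks 15 mm and more under about 2 N, and friction (0.035 N m) keeps it where it is left.
- flap0_press (a point): flap 0: centre of the blue dot (20 mm across) on the top face of its far end, 27 mm beyond the axle; moves with the flap
- flap0_edge (a point): flap 0: middle of its near edge, at the top face, 70 mm from the axle; rises as the flap rocks, and its underside can then be pushed away from the robot to stand the flap up; moves with the flap
- flap0_hinge (a point): flap 0: middle of its axle, 3 mm below the deck top (67 mm above the bench). The axle runs along deck y. All flaps look alike: grey plates 110 mm (deck x) x 80 mm (deck y) x 6 mm, 80 g, with 70 mm of plate on the near (robot) side of the axle and 40 mm on the far side; the near end rests on a stop and cannot be pressed down
- flap1 (a joint): hinge angle of flap 1 (0 to 3 from left to right, 104 mm apart). 0 = closed, flush with the deck; grows as the near edge rises and the far end sinks; stop at 1.5 rad. Three flaps are caught: the far end gives springily, about 5 N/mm, and stops at 0.15 rad (do not press past 30 N). One, different each time, rocks: its far end sinks 15 mm and more under about 2 N, and friction (0.035 N m) keeps it where it is left.
- flap1_press (a point): flap 1: centre of the blue dot (20 mm across) on the top face of its far end, 27 mm beyond the axle; moves with the flap
- flap1_edge (a point): flap 1: middle of its near edge, at the top face, 70 mm from the axle; rises as the flap rocks, and its underside can then be pushed away from the robot to stand the flap up; moves with the flap
- flap1_hinge (a point): flap 1: middle of its axle, 3 mm below the deck top (67 mm above the bench). The axle runs along deck y. All flaps look alike: grey plates 110 mm (deck x) x 80 mm (deck y) x 6 mm, 80 g, with 70 mm of plate on the near (robot) side of the axle and 40 mm on the far side; the near end rests on a stop and cannot be pressed down
- flap2 (a joint): hinge angle of flap 2 (0 to 3 from left to right, 104 mm apart). 0 = closed, flush with the deck; grows as the near edge rises and the far end sinks; stop at 1.5 rad. Three flaps are caught: the far end gives springily, about 5 N/mm, and stops at 0.15 rad (do not press past 30 N). One, different each time, rocks: its far end sinks 15 mm and more under about 2 N, and friction (0.035 N m) keeps it where it is left.
- flap2_press (a point): flap 2: centre of the blue dot (20 mm across) on the top face of its far end, 27 mm beyond the axle; moves with the flap
- flap2_edge (a point): flap 2: middle of its near edge, at the top face, 70 mm from the axle; rises as the flap rocks, and its underside can then be pushed away from the robot to stand the flap up; moves with the flap
- flap2_hinge (a point): flap 2: middle of its axle, 3 mm below the deck top (67 mm above the bench). The axle runs along deck y. All flaps look alike: grey plates 110 mm (deck x) x 80 mm (deck y) x 6 mm, 80 g, with 70 mm of plate on the near (robot) side of the axle and 40 mm on the far side; the near end rests on a stop and cannot be pressed down
- flap3 (a joint): hinge angle of flap 3 (0 to 3 from left to right, 104 mm apart). 0 = closed, flush with the deck; grows as the near edge rises and the far end sinks; stop at 1.5 rad. Three flaps are caught: the far end gives springily, about 5 N/mm, and stops at 0.15 rad (do not press past 30 N). One, different each time, rocks: its far end sinks 15 mm and more under about 2 N, and friction (0.035 N m) keeps it where it is left.
- flap3_press (a point): flap 3: centre of the blue dot (20 mm across) on the top face of its far end, 27 mm beyond the axle; moves with the flap
- flap3_edge (a point): flap 3: middle of its near edge, at the top face, 70 mm from the axle; rises as the flap rocks, and its underside can then be pushed away from the robot to stand the flap up; moves with the flap
- flap3_hinge (a point): flap 3: middle of its axle, 3 mm below the deck top (67 mm above the bench). The axle runs along deck y. All flaps look alike: grey plates 110 mm (deck x) x 80 mm (deck y) x 6 mm, 80 g, with 70 mm of plate on the near (robot) side of the axle and 40 mm on the far side; the near end rests on a stop and cannot be pressed down
- vial_left: loose capped sample vial, 23 mm diameter, 46 mm tall, 22 g, standing on the deck's left end; origin at the centre of its underside. To be left alone.
- vial_right: loose capped sample vial, 23 mm diameter, 46 mm tall, 22 g, standing on the deck's right end; origin at the centre of its underside. To be left alone.
- vial_back: loose capped sample vial, 23 mm diameter, 46 mm tall, 22 g, with green contents, standing on the strip behind the flaps; origin at the centre of its underside. To be left alone.
- wash_bottle: loose white bottle with blue cap, 64 mm diameter, 130 mm tall, standing on the bench left of the deck; origin at the centre of its underside. To be left alone.

How it is judged (in metres and radians):
On the way, in this order (a step that is already met when the one before it is completed fails the run):
1. one flap rocks under the press (value of joint any of flap0, flap1, flap2, flap3 above 0.25 rad), for 0.05 s.
2. that flap is pushed open (value of joint any of flap0, flap1, flap2, flap3 above 1.15 rad), for 0.2 s.
At the end, for the whole second after the job is handed in: the one flap that rocks stands open by at least 1.15 rad (66 degrees) and is still; the three vials and the bottle are within 20 mm of where they stood, upright (value of joint any of flap0, flap1, flap2, flap3 above 1.15 rad and velocity of joint flap0 between -0.05 and 0.05 rad/s and velocity of joint flap1 between -0.05 and 0.05 rad/s and velocity of joint flap2 between -0.05 and 0.05 rad/s and velocity of joint flap3 between -0.05 and 0.05 rad/s and distance of each of vial_left, vial_right, vial_back, wash_bottle from where it was at the start of the episode below 0.02 m and angle between each of vial_left, vial_right, vial_back, wash_bottle's own z axis and vertical below 0.35 rad); the robot touches nothing.
It fails at once if a vial or the bottle is moved or lifted by more than 20 mm or tipped (distance of any of vial_left, vial_right, vial_back, wash_bottle from where it was at the start of the episode above 0.02 m or angle between any of vial_left, vial_right, vial_back, wash_bottle's own z axis and vertical above 0.35 rad).
It fails at once if the flaps or the deck are forced: the fingers press with more than 60 N (contact force between the fingers and sampler above 60 N).
It also fails if it takes over 50 s, if anything falls off the work surface, if the arm or the gripper's body presses on something with over 40 N, if the wrist force passes 120 N, or if a joint passes its speed limit or range.

## Working session

There is one attempt and no reset: what is moved stays moved. The work goes in short steps, Python scripts to look and compute and a shell command to move; the robot and the scene stay as the last step left them, time stands still between calls to the robot, and variables do not carry over. Pictures are saved under pics/ and viewed, at most 10 in all, crops included, and the job is handed in when it is done.

```bash
mkdir -p pics; ls; python3 - <<'E'
from cell import env
import cv2
for n in("scene","top"):
    c=env.read_camera(n); cv2.imwrite(f"pics/{n}0.png",c["img"]); print(n,c["K"],c["k1"],c["pose"])
print(env.state())
E
```

```text
pics
scene [[546.49009219   0.         281.89852721]
 [  0.         546.49009219 218.16549366]
 [  0.           0.           1.        ]] -0.011352088578053917 [[ 5.64338865e-01  5.69248449e-01 -5.97894513e-01  1.33197727e+03]
 [ 8.25520438e-01 -3.83742586e-01  4.13832858e-01 -3.95243807e+02]
 [ 6.13612612e-03 -7.27116105e-01 -6.86487084e-01  9.50780054e+02]
 [ 0.00000000e+00  0.00000000e+00  0.00000000e+00  1.00000000e+00]]
top [[438.43458579   0.         281.6079804 ]
 [  0.         438.43458579 204.24048986]
 [  0.           0.           1.        ]] -0.06953245700179882 [[ 6.37024152e-03 -9.94602752e-01  1.03560545e-01  4.28539864e+02]
 [-9.99850956e-01 -4.67333528e-03  1.66200356e-02  1.10168327e+02]
 [-1.60463600e-02 -1.03650984e-01 -9.94484282e-01  1.31217541e+03]
 [ 0.00000000e+00  0.00000000e+00  0.00000000e+00  1.00000000e+00]]
{'t': 0.1, 'joints': array([-1.38758707e+00,  4.91535529e-01,  1.55936708e+00, -2.22305743e-06,
        1.09171643e+00, -1.05592432e-01]), 'qvel': array([ 2.03522511e-03, -1.86180174e-03, -8.84687116e-04, -3.81479713e-04,
       -8.86933561e-05, -1.72310653e-04]), 'tau': array([ 4.49290223e-03, -6.13621616e+01, -2.58606702e+01,  6.94480771e-02,
        4.70347248e-02, -4.02344551e-05]), 'eef_pos': array([ 177.9936212 , -598.92198433,  233.10503676]), 'tcp_rot': array([-3.14057178e+00, -1.06216631e-04,  2.88802660e-01]), 'ft_force': array([-0.09224462, -0.39078285,  0.13003715]), 'moment': array([ 0.02267576,  0.0119608 , -0.01132604]), 'grip_force': 0.0, 'opening': 0.9982143812335696}
```

View pics/top0.png

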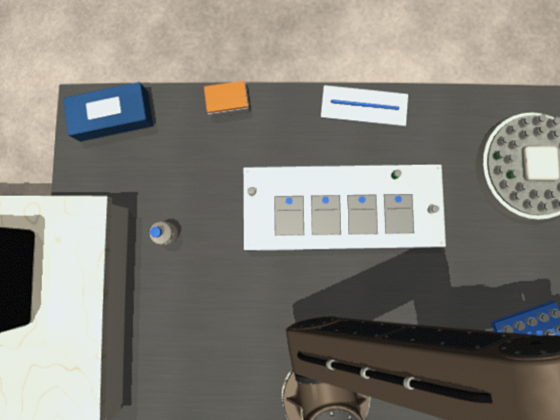

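View pics/scene0.png

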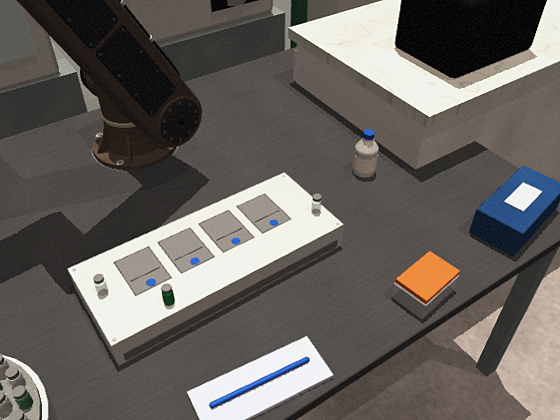

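Top view: dots at about (289,200), (325,199), (361,199), (398,198). Vials are at (252,191), (433,209) and (397,174), with the bottle at (160,232). The back vial stands behind flap 3's dot.

```bash
cat > h.py <<'E'
import numpy as np, cv2
from cell import env
def ray(c,px):
    K=c["K"]; d=cv2.undistortPoints(np.float64(px).reshape(-1,1,2),K,np.array([c["k1"],0,0,0,0.])).reshape(-1,2)
    D=np.c_[d,np.ones(len(d))]@c["pose"][:3,:3].T
    return c["pose"][:3,3],D
def onplane(c,px,z):
    o,D=ray(c,px); return o+D*((z-o[2])/D[:,2])[:,None]
def blue(c):
    h=cv2.cvtColor(c["img"],cv2.COLOR_BGR2HSV); m=cv2.inRange(h,(105,150,80),(130,255,255))
    n,l,s,ce=cv2.connectedComponentsWithStats(m); return [(ce[i],s[i,4]) for i in range(1,n) if 15<s[i,4]<200]
def rel(P,yaw_tool,p0):
    R=np.array([[np.cos(yaw_tool),np.sin(yaw_tool)],[np.sin(yaw_tool),-np.cos(yaw_tool)]]) # cols tool x,y (z down)
    return R.T@(np.array(P)[:2]-np.array(p0)[:2])
E
python3 - <<'E'
from h import *
for n in("top","scene"):
    c=env.read_camera(n)
    for p,a in blue(c): print(n,p.round(1),a,onplane(c,[p],70)[0].round(1))
    if n=="top": print(onplane(c,[(252,190),(433,208),(397,173)],110).round())
E
```

```text
top [364.  104.3] 121 [ 853.3 -108.6   70. ]
top [361.6 199.2] 23 [573.4 -97.1  70. ]
top [397.9 198.8] 21 [ 575.  -200.8   70. ]
top [288.8 200.2] 20 [569.4 110.6  70. ]
top [325.1 199.8] 21 [571.2   6.9  70. ]
top [155.4 231.6] 70 [477.6 491.6  70. ]
[[ 593.  213.  110.]
 [ 545. -288.  110.]
 [ 643. -190.  110.]]
scene [368.4 132.3] 58 [410.  537.5  70. ]
scene [273.2 222. ] 33 [564.4 111.6  70. ]
scene [235.3 240.5] 38 [566.7   7.6  70. ]
scene [194.4 260.5] 41 [569.1 -96.9  70. ]
scene [150.5 281.9] 46 [ 571.5 -201.    70. ]
```

```bash
python3 - <<'E'
from h import *
s=env.state()
print(rel((572,-201),s["tcp_rot"][2],s["eef_pos"]))
E
```

```text
[ 491.03946866 -269.2884661 ]
```

```bash
python3 -m crank '[[40,-22,0,7,0],[76,-42,0,14,0],[112,-62,0,15.4,0],[148,-82,0,15.4,0],[184,-101,0,15.4,0],[220,-121,0,15.4,0],[256,-141,0,15.4,0],[292,-160,0,15.4,0],[328,-180,0,15.4,0],[364,-200,0,15.4,0]]'; python3 - <<'E'
from h import *
s=env.state()
print(s["tcp_rot"],rel((572,-201),s["tcp_rot"][2],s["eef_pos"]))
E
```

```text
t: 1.03
eef_pos: [471.1, -302.0, 233.7]
tcp_rot: [3.141, -0.0, 0.02]
ft_force: [0.1, 0.0, -0.7]
opening: 0.355
grip_force: 0.0
[ 3.14142245e+00 -6.97267960e-05  1.99211649e-02] [102.88777305 -99.00574623]
```

```bash
python3 -m crank '[[28,-27,0,0,0],[56,-54,0,0,0],[84,-81,0,0,0],[103,-99,20,0,0],[103,-99,60,0,0],[103,-99,100,0,0],[103,-99,130,0,0],[103,-99,138,0,0],[103,-99,138,0,0]]'
```

```text
t: 1.78
eef_pos: [570.2, -202.4, 93.7]
tcp_rot: [-3.14, 0.004, 0.02]
ft_force: [-0.3, 0.7, 0.0]
opening: 0.008
grip_force: 0.0
```

```bash
python3 -m crank '[[0,0,4,0,0],[0,0,7,0,0],[0,0,9,0,0],[0,0,9,0,0]]'
```

```text
t: 2.12
eef_pos: [571.9, -203.2, 88.9]
tcp_rot: [3.14, -0.003, 0.02]
ft_force: [-1.3, 0.4, 8.7]
opening: 0.005
grip_force: 4.3
```

Flap 3 is springy (8.7 N at almost no sinking), so it is caught. Next is flap 2.

```bash
python3 -m crank '[[0,0,-16,0,0],[0,-30,-16,0,0],[0,-70,-16,0,0],[0,-104,-16,0,0],[0,-104,-10,0,0],[0,-104,-6,0,0],[0,-104,-3,0,0],[0,-104,0,0,0],[0,-104,0,0,0]]'
```

```text
t: 2.87
eef_pos: [569.4, -99.7, 86.7]
tcp_rot: [3.141, -0.001, 0.019]
ft_force: [1.2, 0.8, 2.7]
opening: 0.003
grip_force: 1.1
```

```bash
python3 -m crank '[[0,0,2,0,0],[0,0,4,0,0],[0,0,4,0,0]]'
```

```text
t: 3.12
eef_pos: [569.0, -99.4, 82.5]
tcp_rot: [3.141, -0.0, 0.02]
ft_force: [1.2, -1.1, 2.2]
opening: 0.005
grip_force: 1.5
```

```bash
python3 -m crank '[[0,0,3,0,0],[0,0,6,0,0],[0,0,9,0,0],[0,0,12,0,0],[0,0,12,0,0]]'; python3 - <<'E'
from h import *
c=env.read_camera("scene"); cv2.imwrite("pics/s1.png",cv2.resize(c["img"][120:360,60:380],(800,600)))
E
```

```text
t: 3.53
eef_pos: [568.7, -98.8, 69.9]
tcp_rot: [-3.142, 0.001, 0.02]
ft_force: [0.3, -0.3, 0.7]
opening: 0.001
grip_force: 0.7
```

View pics/s1.png

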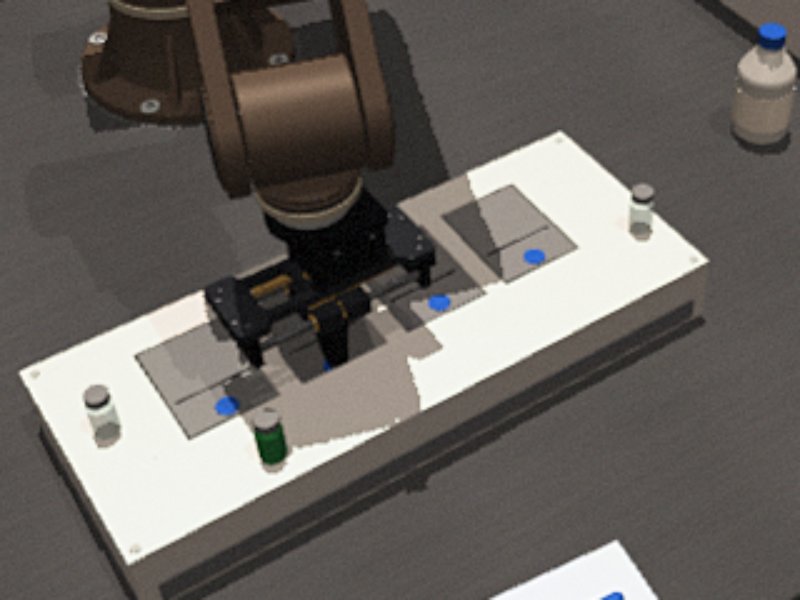

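The scene shows the fingertip sunk in flap 2, its dot pushed down at about (330,365), with the vials untouched. Flap 2 rocks. Next I lift and go behind its near edge.

```bash
python3 -m crank '[[0,0,-30,0,0],[0,0,-65,0,0],[0,0,-100,0,0],[-35,0,-100,0,0],[-75,0,-100,0,0],[-110,0,-100,0,0],[-126,0,-90,0,0],[-126,0,-60,0,0],[-126,0,-40,0,0],[-126,0,-40,0,0]]'; python3 - <<'E'
from h import *
c=env.read_camera("scene"); cv2.imwrite("pics/s2.png",cv2.resize(c["img"][120:360,60:380],(800,600)))
E
```

```text
t: 4.42
eef_pos: [441.1, -100.8, 108.1]
tcp_rot: [-3.14, 0.005, 0.02]
ft_force: [0.0, -0.5, -0.5]
opening: 0.003
grip_force: 0.0
```

View pics/s2.png

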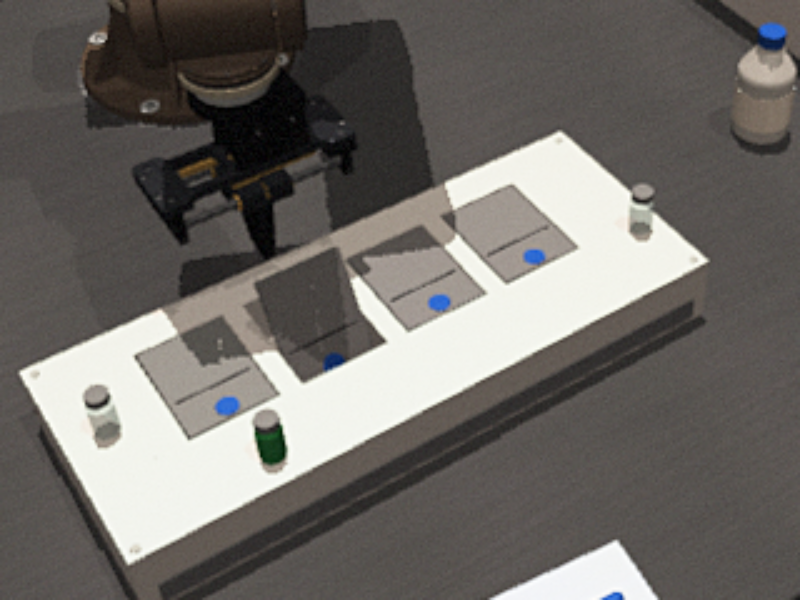

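The flap stays raised with its near edge at about (295,265), and the fingers are behind it. Now I push it away from the robot.

```bash
python3 -m crank '[[15,0,0,0,0],[30,0,0,0,0],[40,0,0,0,0],[50,0,0,0,0],[58,0,0,0,0],[66,0,0,0,0],[73,0,0,0,0],[79,0,0,0,0],[83,0,0,0,0],[83,0,0,0,0]]'; python3 - <<'E'
from h import *
c=env.read_camera("scene"); cv2.imwrite("pics/s3.png",cv2.resize(c["img"][120:360,60:380],(800,600)))
E
```

```text
t: 5.3
eef_pos: [525.8, -99.5, 110.5]
tcp_rot: [-3.141, 0.002, 0.02]
ft_force: [-0.6, -0.2, -0.2]
opening: 0.009
grip_force: 0.3
```

View pics/s3.png

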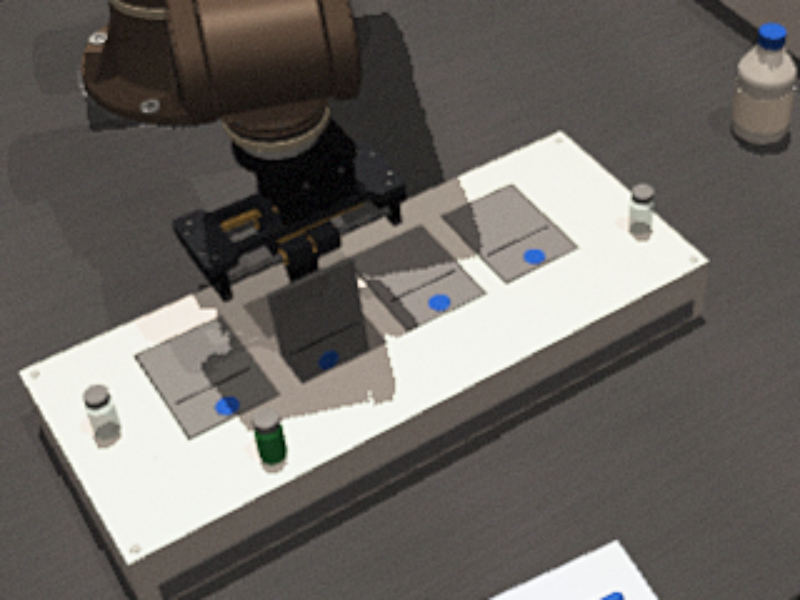

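```bash
python3 -m crank '[[1,0,0,0,0],[2,0,0,0,0],[3,0,0,0,0],[3,0,0,0,0]]'; python3 - <<'E'
from h import *
c=env.read_camera("scene")
o,D=ray(c,[(185.6,231.6)]);D=D[0]
ax=np.array([544.3,-97.5,67]);ey=np.array([-.02,1,0]);ex=np.array([1,.02,0])
t=(ax-o)@ey/(D@ey);P=o+t*D;print("edge(before nudge) deck x,z rel",(P-ax)@ex,P[2]-67)
E
```

```text
t: 5.68
eef_pos: [526.3, -99.4, 110.5]
tcp_rot: [-3.141, 0.006, 0.02]
ft_force: [-15.4, -3.2, 9.5]
opening: 0.004
grip_force: 7.9
edge(before nudge) deck x,z rel 1.616073541797715 72.32604772007858
```

The flap is against its stop (15 N, no further advance). Now I retreat.

```bash
python3 -m crank '[[-4,0,0,0,0],[-12,0,0,0,0],[-40,0,0,0,0],[-80,0,0,0,0],[-80,0,-40,0,0],[-80,0,-80,0,0],[-80,0,-120,0,0],[-80,0,-120,0,0]]'; python3 - <<'E'
from h import *
c=env.read_camera("scene"); cv2.imwrite("pics/s4.png",cv2.resize(c["img"][120:360,60:380],(800,600)))
E
```

```text
t: 6.4
eef_pos: [450.7, -101.8, 237.0]
tcp_rot: [3.138, -0.01, 0.02]
ft_force: [1.0, 0.5, 0.8]
opening: 0.01
grip_force: 0.0
```

View pics/s4.png

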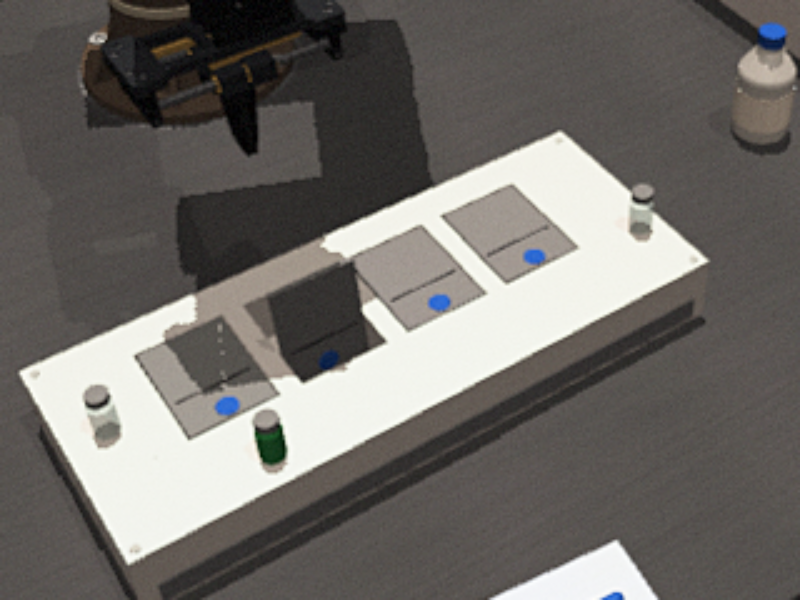

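Flap 2 stands upright, with its top edge at about (314,279). The vials and bottle are unmoved and the arm is clear.

```bash
python3 -c "
from cell import env
print(env.job_done())"
```

```text
the job is handed in; nothing more can be done
None
```

Flap 2 (third from the left) was the one that rocked. It now stands open near its upright stop, with the vials and bottle where they were, and the job is handed in; the hand-in gave no verdict. I pressed only flaps 3 and 2: flap 3 was caught, and flaps 0 and 1 were left unpressed once flap 2 rocked.

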